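Fit the strainer on the reamer jug, then hold a lime over it with tongs

ROBOT

A 6-joint arm with a two-finger parallel gripper is mounted at the origin on the work surface. World frame = base frame: x ahead of the robot, y to its left, z up, the work surface at z = 0. Lengths are in mm, angles in rad, forces in N, time in s.
With the tool pointing down it reaches from about 300 to 850 mm from the base axis. Payload 5.4 kg.
Tool frame: the origin (TCP) lies at the very end of the fingers, on their centre line; the grasp point (between the pads) lies 19 mm behind it; z points along the fingers, y is the line along which they close (so a half turn about z gives the same grasp; the last joint's range is limited). The gripper opens to 85 mm and grips with 20 to 120 N. Pads are 22 mm wide; open, the fingers measure 114 mm over their backs; the gripper's body (76 mm by 85 mm) begins 54 mm behind the grasp point. The pads swing forward as they close: fully open they stand 13 mm farther back than shut.
Start: joints at [1.095, 0.158, 1.597, -0, 1.386, -0.21], TCP at [151.052, 554.788, 231.299] pointing down, gripper open.
Joint ranges: [-2.91, 2.91], [-0.94, 2.29], [0.18, 2.7], [-1.29, 4.43], [0.17, 2.64], [-3, 3]. Speed limits (rad/s): [2.57, 2.57, 3.14, 3.14, 3.14, 3.14].

INTERFACE

Orientations are given as a 3x3 rotation matrix whose columns are the frame's x, y, z axes.
In Python, from workcell import arm, viewer gives the robot as it stands (arm), with the cameras (viewer).
- The arm moves only by the tool jog_arm, called by a JSON object that holds its "api" and its "payload", one argument or row to a line. Schema: {"type":"object","properties":{"ticks":{"type":"object","properties":{"increments":{"type":"array","items":{"type":"array","items":{"type":"number"},"minItems":5,"maxItems":5},"minItems":1,"maxItems":12}},"additionalProperties":false,"required":["increments"]},"squeeze":{"type":"number"},"only":{"type":"string"},"quiet":{"type":"boolean"},"lines":{"type":"string"}},"required":["ticks"],"additionalProperties":false}. ticks is an object whose key "increments" holds a list of rows, 1 to 12 of them, each of 5 numbers: dx, dy, dz in shares of 250 mm (1.0 is 250 mm), then a turn about the tool's z in shares of pi/2 rad (1.0 is pi/2 rad), then the opening from 0.0 (shut) to 1.0 (fully open); each row shifts and turns the commanded pose from where the row before left it, along the tool's axes as they then stand; what a row does not reach is not made up. A row lasts 1/12 s, in which the tool goes at most 41.7 mm and 0.125 rad, less where a joint would pass 70% of its speed; a pose out of reach is approached as far as the arm can. The fingers move at their own pace and stop on an object; squeeze is the grip in N (left out, the last holds). Time passes only in rows, so rows that do not move let the fingers close. The tool returns the time, the measured TCP pose, the force, the opening and the grip force at its end. only (a regular expression) keeps the lines of the reply that match it, lines (a string "A,B") keeps lines A to B, and quiet returns only ok. Input that does not fit is refused with a message, and nothing moves.
- arm.get_state(): the state, without advancing time (a new reading comes with each control period).
- viewer.snapshot(name): name is "side" or "top" or "wrist"; returns the picture (420x560x3 uint8, blue, green, red); there is no depth.
- viewer.camera_params(name): a dict with "mtx" (3x3 intrinsics, pixels), "k1" (the pictures are not rectified: a ray, as slopes to the right and down, at radius r is drawn at 1 + k1 r^2 times it, then the intrinsics apply), "origin" and "orientation" of the camera in the world. Camera axes: x right, y up, looking along -z (the intrinsics and any distortion apply to the point x, -y, -z); pixel columns grow to the right and rows downward; lengths in mm; the calibration is good to about 2 mm. A picture is of the moment at which its call begins: read the wrist's pose just before it. camera_params takes no time and is no camera call; for the wrist camera it gives the pose at the moment of the call.
- arm.finish_job(): hands the job in; it is judged then, once.
The state is a dict: "time": time; "joint_positions": joint angles; "qvel": joint speeds; "tau": joint torques, N m; "tcp_pos": TCP position; "ee_rot": TCP orientation; "force": force on the tool from outside, world axes, zero at the start; "moment": the same for the moment, N m; "grip_width": opening from 0.0 (shut) to 1.0 (fully open); "grasp_force": force on a finger pad.
Only numpy, scipy, OpenCV 4.12 (cv2) and the standard library are available. Lean on these libraries where they do the work, as an engineer would, in place of code of your own. Each camera call takes 0.05 s, during which the arm holds its last target. There are 200 camera calls.

TASK

Get the reamer jug ready for juicing: slide the white strainer over the upright reamer in the jug until it sits flat on the jug's rim, and let go of it. Then take the kitchen tongs, squeeze them on the lime that rests in the lid, lift it, and finish while still holding it still in the tongs over the middle of the jug, clear above the tip of the reamer and touching nothing but the tongs. Never touch the lime with the gripper, keep the jug standing, and leave the tumbler, the tablespoon and the pepper mill where they are.

Things in the scene. Friction and masses are not known exactly. Their poses are not given: they have to be found in the camera images.
- jug: Blue plastic reamer jug, loose, 0.4 kg, open on top, 80 mm to its rim; outer radius 46 mm at the foot, 50 mm at the rim, wall 4 mm. In its middle the upright reamer: 28 mm across up to 100 mm above the counter, tapering to a round tip at 128 mm. Loop handle on its +x side, out to 90 mm. Origin: centre of the underside; z up.
- reamer_tip (a point): The top of the jug's reamer, on the jug's axis, 128 mm above its underside.
- strainer: White plastic strainer, loose, 60 g: ribbed disc 106 mm across, 5 mm thick, with an upright tube (hub) in its middle, 42 mm outside, 32 mm clear bore right through, its top 32 mm above the disc's underside. Lies hub up; grip the hub from above. Seated, its disc lies on the jug's rim, its origin 80 mm above the jug's. Origin: centre of the underside; z along the hub.
- lid: Dark hard silicone lid, loose, 160 g, lying flat: disc 110 mm across, 8 mm thick, with a raised ring-shaped grip in its middle, 42 mm outside, 28 mm inside, top 22 mm above the counter. The lime rests in this ring. Origin: centre of the underside.
- lime: Small green lime, hard ball 40 mm across, about 45 g, resting in the lid's ring with its centre 36 mm above the counter. Origin: its centre. It may turn.
- tongs: Sprung kitchen tongs, 130 g, 245 mm long, lying on their side: the arms move horizontally. Origin: underside, mid line, midway between the two black grips, by the balance point; x to the tips, y across the arms, z up; hinge at x -105 mm. Grips: x -30 to 30 mm, 22 mm tall, 54 mm over their outsides open. Spring 9 N on each grip open, 12 N on the lime.
- tongs_tips (a point): Point midway between the cupped tips, where a held ball has its centre: 105 mm ahead of the tongs' origin, on the mid line, 11 mm above the underside. Tips reach 17 mm ahead of and behind it and are 20 mm tall. Gap between tips 67 mm open; they touch a 40 mm ball when the grips measure 40 mm over their outsides, and stop at 20 mm over the grips.
- tongs_left: The arm of the tongs on the +y side with its black grip and cupped tip. Origin: its hinge pin, 105 mm behind the tongs' origin.
- tongs_right: The arm of the tongs on the -y side with its black grip and cupped tip. Origin: its hinge pin, 105 mm behind the tongs' origin.
- tumbler: Bystander: green glass tumbler, 72 mm across the rim, 100 mm tall. Origin: centre of the underside.
- tablespoon: Bystander: steel tablespoon, about 190 mm long, lying flat.
- pepper_mill: Bystander: turned wooden pepper mill, 52 mm across, 118 mm tall. Origin: centre of the underside.

How it is judged:
By the outcome, as a careful person would: the job done as asked, in the order asked, and still so for the second after the job is handed in, while the arm keeps its last pose, push and grip.
It also fails if it takes over 59 s, if anything falls off the work surface, if the arm or the gripper's body presses on something with over 40 N, if the wrist force passes 120 N, or if a joint passes its speed limit or range.

## Working session

There is one attempt and no reset: what is moved stays moved. The work goes in short steps, Python scripts to look and compute and a tool call to move; the robot and the scene stay as the last step left them, time stands still between calls to the robot, and variables do not carry over. Pictures are saved under pics/ and viewed, at most 10 in all, crops included, and the job is handed in when it is done.

```bash
ls; mkdir -p pics; python3 - <<'E'
from workcell import arm, viewer
import cv2,numpy as np
s=arm.get_state();print(s['time'],s['tcp_pos'],s['ee_rot'])
for n in("top","side"):
    p=viewer.camera_params(n);print(n,p)
    cv2.imwrite(f"pics/{n}0.png",viewer.snapshot(n))
print(viewer.camera_params("wrist"))
E
```

```bash
python3 - <<'E'
import cv2
for n in("top","side"):
    i=cv2.imread(f"pics/{n}0.png");cv2.imwrite(f"pics/{n}0b.png",cv2.resize(i,(800,600),interpolation=cv2.INTER_CUBIC))
E
```

```text
(no output)
```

View pics/top0b.png

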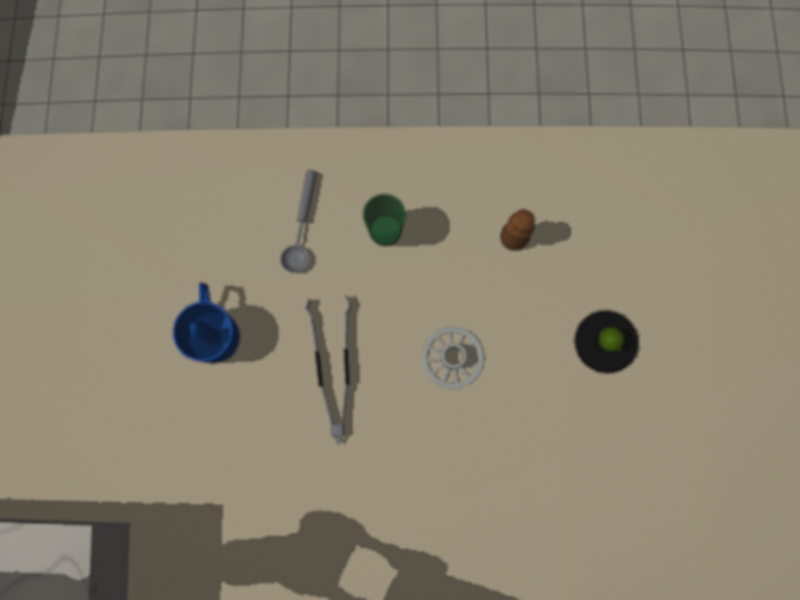

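View pics/side0b.png

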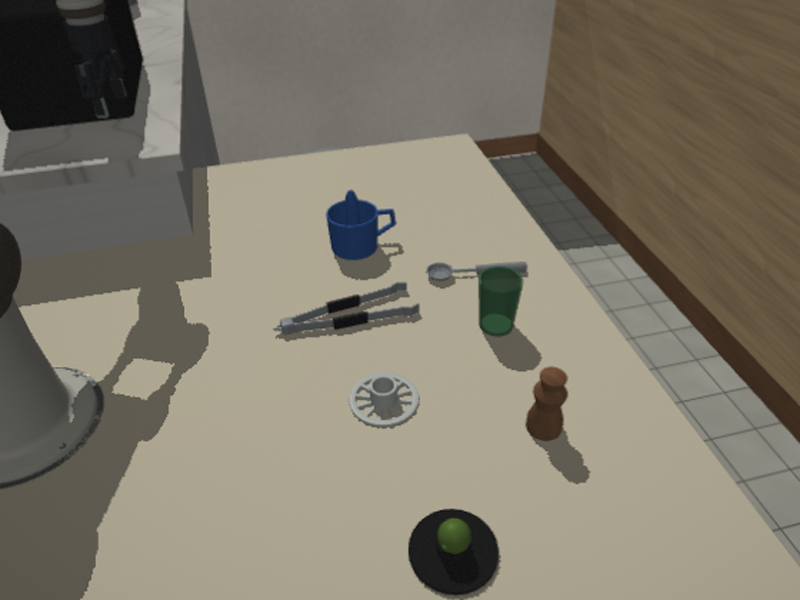

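The top view shows the jug rim at about (205,332), the strainer at (454,358), the lid at (607,342) with the lime at (611,340), and the tongs hinge at (338,433). The tongs' grips are at (319,368) and (347,366), and their tips point up the image. The side view agrees with this.

```bash
cat > h.py <<'E'
import numpy as np,cv2
from workcell import arm, viewer
def ray(p,u,v):
    K=p['mtx'];k=p['k1'];d=np.array([(u-K[0,2])/K[0,0],(v-K[1,2])/K[1,1]]);x=d.copy()
    for _ in range(20): x=d/(1+k*(x@x))
    return p['orientation']@np.array([x[0],-x[1],-1])
def at(p,u,v,z):
    r=ray(p,u,v);o=p['origin'];return o+r*(z-o[2])/r[2]
def proj(p,P):
    c=(np.atleast_2d(P)-p['origin'])@p['orientation'];x=np.c_[c[:,0],-c[:,1]]/-c[:,2:]
    x=x*(1+p['k1']*(x**2).sum(1))[:,None];K=p['mtx'];return x*K[0,0]+[K[0,2],K[1,2]]
def tool(s,P):  # world displacement to P in tool axes
    return s['ee_rot'].T@(np.array(P)-s['tcp_pos'])
E
python3 - <<'E'
from h import *
t=viewer.camera_params('top');s=viewer.camera_params('side');q=1/1.4286
for n,u,v,z in[("jugrim",205,332,80),("strainerdisc",454,358,5),("lid",607,342,8),("lime",611,340,36),("hinge",338,433,11),("gripL",319,368,22),("gripR",347,366,22),("tipL",312,302,20),("tipR",351,300,20),("tumbler rim",384,216,100),("mill top",522,219,118)]:
    print(n,at(t,u*q,v*q,z).round(0))
for n,u,v,z in[("jugrim",353,213,80),("strainerdisc",384,400,3),("lid",454,550,6),("lime",455,536,36),("hinge",286,326,11),("gripL",343,303,22),("gripR",350,318,22),("tipL",401,287,20),("tipR",414,309,20)]:
    print(n,at(s,u*q,v*q,z).round(0))
E
```

```text
jugrim [562. 311.  80.]
strainerdisc [528. -96.   5.]
lid [ 554. -355.    8.]
lime [ 554. -354.   36.]
hinge [402.  98.  11.]
gripL [510. 131.  22.]
gripR [513.  84.  22.]
tipL [622. 145.  20.]
tipR [625.  78.  20.]
tumbler rim [749.  20. 100.]
mill top [ 737. -199.  118.]
jugrim [565. 307.  80.]
strainerdisc [ 529. -100.    3.]
lid [ 556. -358.    6.]
lime [ 556. -357.   36.]
hinge [405.  96.  11.]
gripL [507. 118.  22.]
gripR [512.  76.  22.]
tipL [616. 137.  20.]
tipR [622.  72.  20.]
```

The rows are not in the units I measure in: shifts go in shares of 250 mm and turns go in shares of pi/2 rad. I convert before sending: -39.2 mm / 250 = -0.1568, -10.5 mm / 250 = -0.042.

{"api": "jog_arm", "payload": {
  "ticks": {"increments": [[-0.1568,-0.042,-0.0068,0,1],[-0.1568,-0.042,-0.0068,0,1],[-0.1568,-0.042,-0.0068,0,1],[-0.1568,-0.042,-0.0068,0,1],[-0.1568,-0.042,-0.0068,0,1],[-0.1568,-0.042,-0.0068,0,1],[-0.1568,-0.042,-0.0068,0,1],[-0.1568,-0.042,-0.0068,0,1],[-0.1568,-0.042,-0.0068,0,1],[-0.1568,-0.042,-0.0068,0,1],[-0.1568,-0.042,-0.0068,0,1],[-0.1568,-0.042,-0.0068,0,1]]},
  "squeeze": 40
}}

```text
time: 1.1
tcp_pos: [573.1, 308.2, 251.2]
ee_rot: [[-0.965, 0.263, -0.001], [0.263, 0.965, -0.0], [0.001, -0.0, -1.0]]
force: [0.4, 1.0, -0.1]
grip_width: 1.0
grasp_force: 0.0
```

{"api": "jog_arm", "payload": {
  "ticks": {"increments": [[0,0,0,-0.07,1],[0,0,0,-0.07,1],[0,0,0,-0.07,1],[0,0,0,0,1],[0,0,0,0,1]]}
}}

```text
time: 1.52
tcp_pos: [571.6, 309.6, 251.2]
ee_rot: [[-0.998, -0.061, -0.001], [-0.061, 0.998, -0.0], [0.001, -0.0, -1.0]]
force: [-0.6, 0.6, -0.4]
grip_width: 1.002
grasp_force: 0.0
```

```bash
python3 - <<'E'
from h import *
import pickle
s=arm.get_state();p=viewer.camera_params('wrist');i=viewer.snapshot('wrist')
print(s['time'],s['tcp_pos'],s['ee_rot'],np.abs(s['qvel']).max())
cv2.imwrite('pics/w1.png',i);pickle.dump(p,open('w1.pkl','wb'))
cv2.imwrite('pics/w1b.png',cv2.resize(i,(800,600),interpolation=cv2.INTER_CUBIC))
E
```

```text
1.5167 [571.60436598 309.55726486 251.1672544 ] [[-9.98131899e-01 -6.10892104e-02 -9.05860795e-04]
 [-6.10889609e-02  9.98132280e-01 -3.00591694e-04]
 [ 9.22531810e-04 -2.44692063e-04 -9.99999545e-01]] 0.010554636657644506
```

View pics/w1b.png

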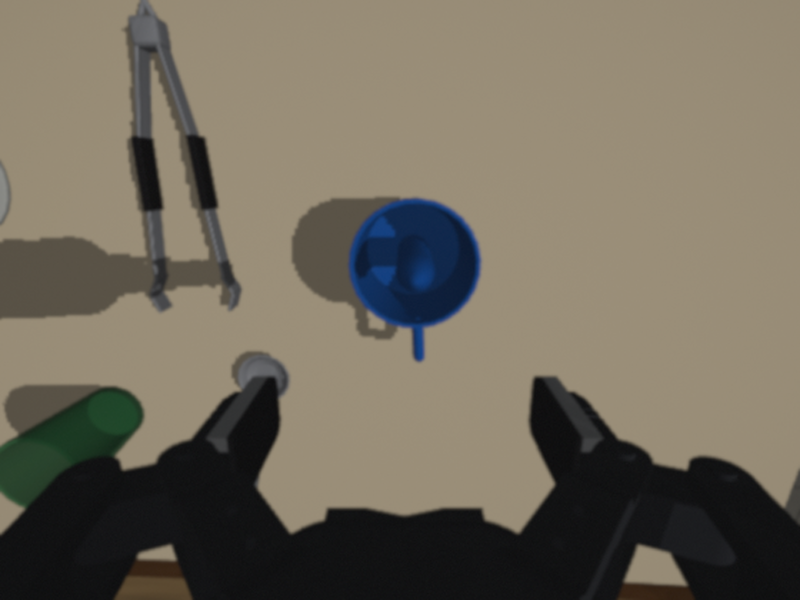

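The wrist view shows the jug rim centred at about (415,262) with its handle pointing down the image (+x). The tongs are at upper left, with the hinge at (148,30), the grips at (146,173) and (202,172), and the tips near y=290.

```bash
cat >> h.py <<'E'
from scipy.optimize import least_squares
def circ(p,mask,z,R,guess,tol=6):
    c,_=cv2.findContours(mask,cv2.RETR_EXTERNAL,cv2.CHAIN_APPROX_NONE);c=max(c,key=cv2.contourArea)[:,0]
    P=np.array([at(p,u,v,z)[:2] for u,v in c]);g=np.array(guess,float)
    for t in(3*tol,tol,tol/2):
        Q=P[abs(np.linalg.norm(P-g[:2],axis=1)-R)<t]
        g=least_squares(lambda x:np.linalg.norm(Q-x[:2],axis=1)-x[2],[*g[:2],R],loss='soft_l1').x
    return g,len(Q)
E
python3 - <<'E'
from h import *
import pickle
p=pickle.load(open('w1.pkl','rb'));i=cv2.imread('pics/w1.png').astype(int)
m=((i[...,0]-i[...,2]>25)).astype(np.uint8);m[270:]=0
print(circ(p,m,80,50,(563,310)))
q=.7
for n,u,v,z in[("c",415,262.5,80),("hinge",148,30,11),("gripR",146,173,22),("gripL",202,172,22),("tipR",160,275,20),("tipL",232,275,20)]:print(n,at(p,u*q,v*q,z).round(1))
E
```

```text
(array([564.16401475, 317.05234331,  48.94373122]), 257)
c [561.8 317.8  80. ]
hinge [405.3  99.8  11. ]
gripR [512.4  92.   22. ]
gripL [508.5 138.1  22. ]
tipR [599.7  93.2  20. ]
tipL [595.6 157.2  20. ]
```

```bash
python3 - <<'E'
from h import *
import pickle
p=pickle.load(open('w1.pkl','rb'));s=arm.get_state()
for b in(0,13):
  for y in(-42.5,0,42.5):print(b,y,proj(p,s['tcp_pos']+s['ee_rot']@[0,y,-b])/.7)
# top: red-less check of jug rim in top and side
for n in('top','side'):
    c=viewer.camera_params(n);i=cv2.imread(f'pics/{n}0.png').astype(int)
    m=((i[...,0]-i[...,2]>25)).astype(np.uint8)
    print(n,circ(c,m,80,50,(563,310)))
E
```

```text
0 -42.5 [[287.29952471 380.4561123 ]]
0 0 [[402.49991004 380.49706171]]
0 42.5 [[517.68422884 380.69043147]]
13 -42.5 [[277.24384538 398.33150217]]
13 0 [[402.3611896 398.3472676]]
13 42.5 [[527.45872589 398.5833604 ]]
top (array([564.38471871, 314.29845773,  49.13101922]), 90)
side (array([563.10343872, 308.05879746,  49.28144391]), 37)
```

Scaled: -34 mm / 250 = -0.136, 6.25 mm / 250 = 0.025.

{"api": "jog_arm", "payload": {
  "ticks": {"increments": [[0.02,-0.136,0.025,0,1],[0.02,-0.136,0.025,0,1],[0.02,-0.136,0.025,0,1],[0.02,-0.136,0.025,0,1],[0.02,-0.136,0.025,0,1],[0.02,-0.136,0.025,0,1],[0.02,-0.136,0.025,0,1],[0.02,-0.136,0.025,0,1],[0.02,-0.136,0.025,0,1],[0.02,-0.136,0.025,0,1],[0.02,-0.136,0.025,0,1],[0.02,-0.136,0.025,0,1]]}
}}

```text
time: 2.57
tcp_pos: [537.7, -102.7, 176.6]
ee_rot: [[-0.998, -0.062, 0.0], [-0.062, 0.998, -0.0], [-0.0, -0.0, -1.0]]
force: [0.1, 0.1, 0.2]
grip_width: 1.004
grasp_force: 0.0
```

{"api": "jog_arm", "payload": {
  "ticks": {"increments": [[0,0,0,0,1],[0,0,0,0,1]]}
}}

```text
time: 2.73
tcp_pos: [537.6, -102.5, 176.3]
ee_rot: [[-0.998, -0.059, -0.001], [-0.059, 0.998, 0.001], [0.001, 0.001, -1.0]]
force: [-0.5, 0.6, -1.0]
grip_width: 1.0
grasp_force: 0.0
```

```bash
python3 - <<'E'
from h import *
import pickle
s=arm.get_state();p=viewer.camera_params('wrist');i=viewer.snapshot('wrist')
print(s['time'],s['tcp_pos'])
cv2.imwrite('pics/w2.png',i);pickle.dump(p,open('w2.pkl','wb'))
cv2.imwrite('pics/w2b.png',cv2.resize(i,(800,600),interpolation=cv2.INTER_CUBIC))
E
```

```text
2.7333 [ 537.63447267 -102.54011293  176.31267467]
```

View pics/w2b.png

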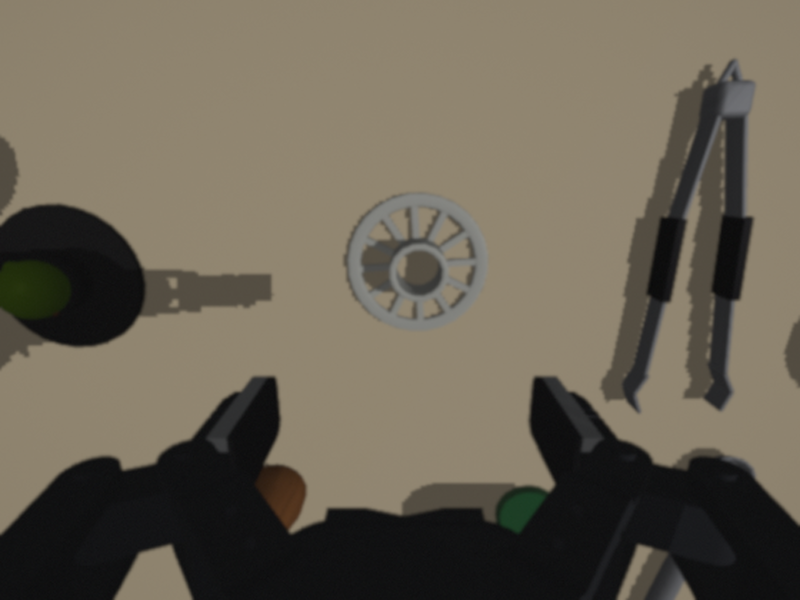

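The strainer's outer edge runs from u=346 to 488 and v=192 to 332, so its centre is about (417,262), almost the same pixel as the jug had. The tongs are visible on the right, with the hinge at (737,95) and the grips at (668,259) and (733,258).

```bash
python3 - <<'E'
from h import *
import pickle
p=pickle.load(open('w2.pkl','rb'));i=cv2.imread('pics/w2.png').astype(int)
roi=np.zeros(i.shape[:2],np.uint8);roi[120:245,228:355]=1
hsv=cv2.cvtColor(i.astype(np.uint8),cv2.COLOR_BGR2HSV)
m=((hsv[...,1]<45)&(hsv[...,2]>80)).astype(np.uint8)*roi
r=circ(p,m,4,53,(528,-98));print(r)
q=.7
for n,u,v,z in[("c",417,262,5),("hub",418,270,32),("hinge",737,95,11),("gripR",668,259,22),("gripL",733,258,22),("tipR",632,385,11),("tipL",720,385,11)]:print(n,at(p,u*q,v*q,z).round(1))
s=arm.get_state();print(tool(s,[527,-102,10]), tool(s,[r[0][0],r[0][1],10]))
t=viewer.camera_params('top');i=cv2.imread('pics/top0.png').astype(int);hsv=cv2.cvtColor(i.astype(np.uint8),cv2.COLOR_BGR2HSV)
m=((hsv[...,1]<45)&(hsv[...,2]>80)).astype(np.uint8);roi=m*0;roi[225:276,293:345]=1
print(circ(t,m*roi,4,53,(528,-98)))
E
```

```text
(array([529.5098505 , -92.55339345,  52.82808407]), 280)
c [527.4 -92.7   5. ]
hub [527.5 -92.8  32. ]
hinge [403.6 107.4  11. ]
gripR [511.4  82.3  22. ]
gripL [508.  127.1  22. ]
tipR [615.4  85.1  11. ]
tipL [611.  154.3  11. ]
[ 1.09693172e+01 -6.95362857e-02  1.66651166e+02] [  7.88305571   9.20476636 166.65617145]
(array([530.09465638, -92.86217808,  53.61837109]), 126)
```

Scaled: 40 mm / 250 = 0.16, 7.6 mm / 250 = 0.0304.

{"api": "jog_arm", "payload": {
  "ticks": {"increments": [[0.0304,0.036,0.14,0,1],[0,0,0.16,0,1],[0,0,0.16,0,1],[0,0,0.128,0,1],[0,0,0.056,0,1],[0,0,0.024,0,1],[0,0,0,0,1],[0,0,0,0,0.65]]},
  "squeeze": 30
}}

```text
time: 3.45
tcp_pos: [531.1, -92.4, 10.9]
ee_rot: [[-0.998, -0.065, 0.002], [-0.065, 0.998, -0.001], [-0.002, -0.001, -1.0]]
force: [0.8, -0.5, -0.2]
grip_width: 0.885
grasp_force: 0.0
```

{"api": "jog_arm", "payload": {
  "ticks": {"increments": [[0,0,0,0,0.3],[0,0,0,0,0.3],[0,0,0,0,0.3],[0,0,0,0,0.3],[0,0,0,0,0.3],[0,0,0,0,0.3]]},
  "squeeze": 30
}}

```text
time: 3.95
tcp_pos: [531.3, -93.3, 11.6]
ee_rot: [[-0.998, -0.064, 0.003], [-0.064, 0.998, -0.001], [-0.003, -0.001, -1.0]]
force: [-0.2, 1.1, 6.3]
grip_width: 0.487
grasp_force: 29.9
```

Scaled: -40 mm / 250 = -0.16, 35 mm / 250 = 0.14.

{"api": "jog_arm", "payload": {
  "ticks": {"increments": [[0,0,-0.032,0,0.3],[0,0,-0.1,0,0.3],[0,0,-0.16,0,0.3],[0,0,-0.16,0,0.3],[0,0,-0.12,0,0.3],[-0.008,0.056,-0.028,0,0.3],[-0.016,0.108,0,0,0.3],[-0.0208,0.14,0,0,0.3],[-0.0208,0.14,0,0,0.3],[-0.0208,0.14,0,0,0.3],[-0.0208,0.14,0,0,0.3],[-0.0208,0.14,0,0,0.3]]}
}}

```text
time: 4.95
tcp_pos: [548.0, 126.4, 160.7]
ee_rot: [[-0.998, -0.064, 0.001], [-0.064, 0.998, -0.0], [-0.001, -0.0, -1.0]]
force: [0.9, -0.0, -0.2]
grip_width: 0.481
grasp_force: 30.6
```

{"api": "jog_arm", "payload": {
  "ticks": {"increments": [[-0.0208,0.14,0,0,0.3],[-0.0208,0.14,0,0,0.3],[-0.0208,0.14,0,0,0.3],[-0.0208,0.14,0,0,0.3],[-0.02,0.12,0,0,0.3],[-0.016,0.064,0,0,0.3],[-0.008,0.028,0,0,0.3],[0,0,0,0,0.3],[0,0,0,0,0.3],[0,0,0,0,0.3]]}
}}

```text
time: 5.78
tcp_pos: [567.5, 318.0, 159.9]
ee_rot: [[-0.998, -0.063, -0.0], [-0.063, 0.998, -0.001], [0.0, -0.001, -1.0]]
force: [0.6, -0.4, -1.2]
grip_width: 0.482
grasp_force: 30.6
```

```bash
python3 - <<'E'
from h import *
s=arm.get_state();print(s['tcp_pos'],s['ee_rot'][:,2],tool(s,[531.3+34.5,-93.3+408.7,161]))
cv2.imwrite('pics/t3.png',viewer.snapshot('top'));cv2.imwrite('pics/s3.png',viewer.snapshot('side'))
a=cv2.imread('pics/t3.png')[190:290,80:230];b=cv2.imread('pics/s3.png')[100:200,180:330]
cv2.imwrite('pics/c3.png',np.vstack([cv2.resize(x,(450,300),interpolation=cv2.INTER_CUBIC) for x in(a,b)]))
E
```

```text
[567.51324554 317.99388517 159.85280375] [-1.58967939e-04 -5.98747619e-04 -9.99999808e-01] [ 1.87312986 -2.4817374  -1.14537059]
```

View pics/c3.png

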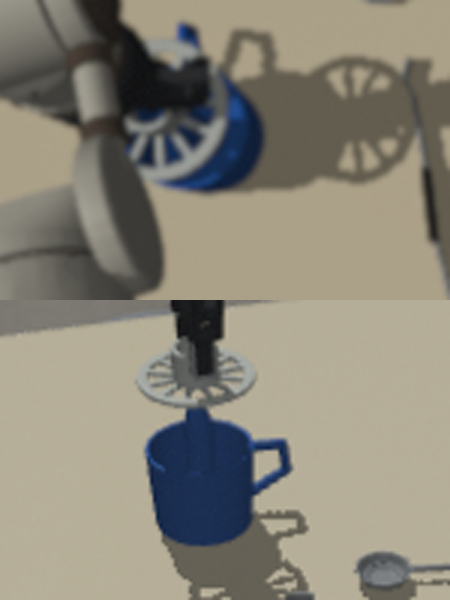

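In the crop, the side view (bottom) shows the strainer at u 136–257 above the jug rim at u 147–253. In the top view the strainer's right edge is near 226 and its lower edge near 183.

```bash
python3 - <<'E'
from h import *
th=np.linspace(0,2*np.pi,721)
def ext(p,x,y,z,R):
    u=proj(p,np.c_[x+R*np.cos(th),y+R*np.sin(th),0*th+z]);return u.min(0),u.max(0)
t=viewer.camera_params('top');s=viewer.camera_params('side')
def c(e,o):return((e-np.array(o))*3).round(1)
tc=np.array([567.5,318.0])
for nm,p,o in(("top",t,(80,190)),("side",s,(180,100))):
  for lab,(x,y,z,R) in{"jug":(564.3,314.3,79,50),"str":(565.7,317.3,151,53)}.items():
    a,b=ext(p,x,y,z,R);print(nm,lab,c(a,o),c(b,o))
E
```

```text
top jug [122.9  61. ] [250.1 189.1]
top str [85.  37.2] [227.8 181.2]
side jug [143.9 116.2] [253.7 174.5]
side str [134.3  43.7] [255.  102.8]
```

Scaled: 8 mm / 250 = 0.032, -2.9 mm / 250 = -0.0116.

{"api": "jog_arm", "payload": {
  "ticks": {"increments": [[0.0076,-0.0116,0,0,0.3],[0,0,0.032,0,0.3],[0,0,0.032,0,0.3],[0,0,0.032,0,0.3],[0,0,0.024,0,0.3],[0,0,0,0,0.3],[0,0,0,0,0.3]]}
}}

```text
time: 6.47
tcp_pos: [565.2, 316.2, 128.7]
ee_rot: [[-0.998, -0.064, -0.002], [-0.064, 0.998, -0.001], [0.002, -0.0, -1.0]]
force: [1.0, -0.3, -0.7]
grip_width: 0.482
grasp_force: 30.6
```

{"api": "jog_arm", "payload": {
  "ticks": {"increments": [[0,0,0.024,0,0.3],[0,0,0.02,0,0.3],[0,0,0.02,0,0.3],[0,0,0,0,0.3],[0,0,0,0,0.3]]}
}}

```text
time: 6.88
tcp_pos: [565.3, 316.3, 113.1]
ee_rot: [[-0.998, -0.064, -0.001], [-0.064, 0.998, -0.0], [0.001, -0.0, -1.0]]
force: [0.4, 0.7, -1.2]
grip_width: 0.481
grasp_force: 30.6
```

Scaled: 4 mm / 250 = 0.016, 3 mm / 250 = 0.012.

{"api": "jog_arm", "payload": {
  "ticks": {"increments": [[0,-0.0024,0.016,0,0.3],[0,0,0.016,0,0.3],[0,0,0.016,0,0.3],[0,0,0.012,0,0.3],[0,0,0,0,0.3],[0,0,0,0,0.3]]}
}}

```text
time: 7.38
tcp_pos: [565.5, 315.7, 98.3]
ee_rot: [[-0.998, -0.064, -0.001], [-0.064, 0.998, -0.0], [0.001, -0.0, -1.0]]
force: [-0.2, -0.7, -0.2]
grip_width: 0.487
grasp_force: 30.6
```

{"api": "jog_arm", "payload": {
  "ticks": {"increments": [[0,0,0.008,0,0.3],[0,0,0.008,0,0.3],[0,0,0.004,0,0.3],[0,0,0,0,0.3],[0,0,0,0,0.3]]}
}}

```text
time: 7.8
tcp_pos: [565.7, 315.8, 93.6]
ee_rot: [[-0.998, -0.064, -0.0], [-0.064, 0.998, -0.0], [0.0, -0.0, -1.0]]
force: [0.7, 0.2, -0.7]
grip_width: 0.488
grasp_force: 30.6
```

Scaled: 1 mm / 250 = 0.004.

{"api": "jog_arm", "payload": {
  "ticks": {"increments": [[0,0,0.004,0,0.3],[0,0,0.004,0,0.3],[0,0,0,0,0.3],[0,0,0,0,0.3]]}
}}

```text
time: 8.13
tcp_pos: [565.8, 315.8, 91.8]
ee_rot: [[-0.998, -0.064, 0.0], [-0.064, 0.998, 0.0], [-0.0, 0.0, -1.0]]
force: [1.5, 0.9, -0.2]
grip_width: 0.481
grasp_force: 30.7
```

{"api": "jog_arm", "payload": {
  "ticks": {"increments": [[0,0,0.004,0,0.3],[0,0,0,0,0.3],[0,0,0,0,0.3]]}
}}

```text
time: 8.38
tcp_pos: [565.9, 315.8, 91.7]
ee_rot: [[-0.998, -0.064, 0.0], [-0.064, 0.998, -0.0], [-0.0, -0.0, -1.0]]
force: [-2.6, -0.6, 5.6]
grip_width: 0.484
grasp_force: 31.1
```

```bash
python3 - <<'E'
from h import *
b=viewer.snapshot('side')[80:200,170:330]
cv2.imwrite('pics/c4.png',cv2.resize(b,(640,480),interpolation=cv2.INTER_CUBIC))
E
```

```text
(no output)
```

View pics/c4.png

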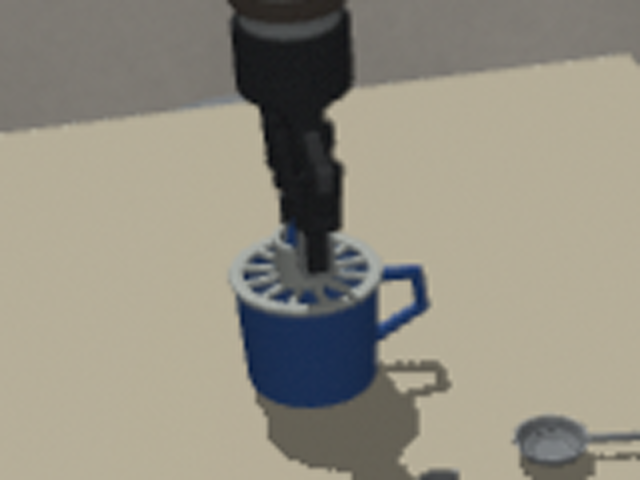

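The strainer is seated flat on the rim, with about 5.6 N of contact. I'll release it and move to look at the tongs.

Scaled: -40 mm / 250 = -0.16, -35 mm / 250 = -0.14.

{"api": "jog_arm", "payload": {
  "ticks": {"increments": [[0,0,0,0,0.6],[0,0,0,0,0.8],[0,0,0,0,1],[0,0,0,0,1],[0,0,0,0,1],[0,0,-0.06,0,1],[0,0,-0.14,0,1],[0,0,-0.16,0,1]]}
}}

```text
time: 9.1
tcp_pos: [563.6, 315.0, 178.3]
ee_rot: [[-0.998, -0.064, -0.007], [-0.064, 0.998, -0.002], [0.007, -0.002, -1.0]]
force: [0.2, 0.1, 0.3]
grip_width: 1.0
grasp_force: 0.0
```

{"api": "jog_arm", "payload": {
  "ticks": {"increments": [[0.0396,-0.1372,0,0,1],[0.0396,-0.1372,0,0,1],[0.0396,-0.1372,0,0,1],[0.0396,-0.1372,0,0,1],[0.0396,-0.1372,0,0,1],[0.0396,-0.1372,0,0,1],[0,0,0,0,1],[0,0,0,0,1],[0,0,0,0,1]]}
}}

```text
time: 9.85
tcp_pos: [519.8, 106.9, 180.8]
ee_rot: [[-0.998, -0.064, 0.0], [-0.064, 0.998, 0.001], [-0.0, 0.0, -1.0]]
force: [0.1, -0.1, -0.2]
grip_width: 1.001
grasp_force: 0.0
```

```bash
python3 - <<'E'
from h import *
import pickle
s=arm.get_state();p=viewer.camera_params('wrist');i=viewer.snapshot('wrist')
print(s['time'],s['tcp_pos'],s['ee_rot'])
cv2.imwrite('pics/w5.png',i);pickle.dump((s,p),open('w5.pkl','wb'))
cv2.imwrite('pics/w5b.png',cv2.resize(i,(800,600),interpolation=cv2.INTER_CUBIC))
E
```

```text
9.85 [519.84047366 106.86901521 180.84734937] [[-9.97968612e-01 -6.37060530e-02  4.35002731e-04]
 [-6.37058276e-02  9.97968588e-01  5.13720183e-04]
 [-4.66846146e-04  4.84964409e-04 -9.99999773e-01]]
```

View pics/w5b.png

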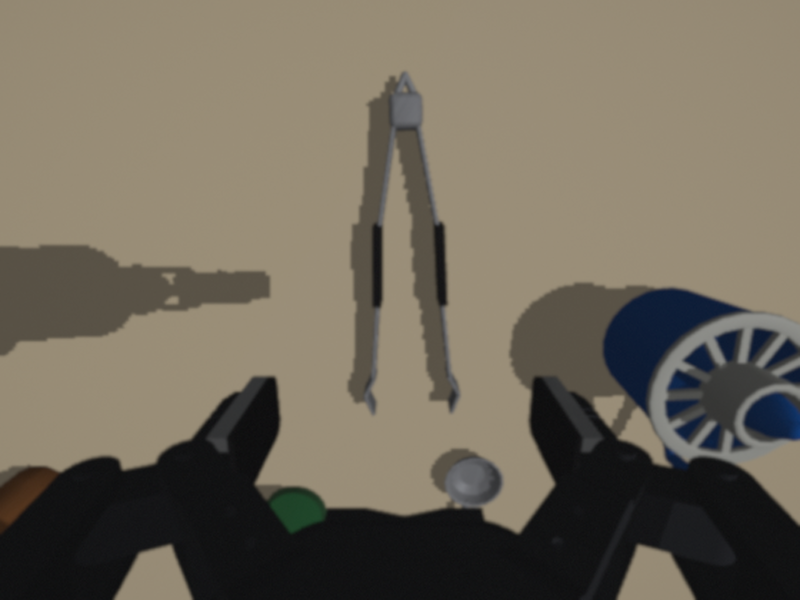

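The tongs are centred below the gripper: hinge (406,108), grips (377,265) and (440,264), tips (372,395) and (453,395). They are aligned with the tool to within about 0.02 rad, and the strainer has stayed on the jug.

```bash
python3 - <<'E'
from h import *
import pickle
s,p=pickle.load(open('w5.pkl','rb'));q=.7
for n,u,v,z in[("hinge",406,108,20),("gripMid",408.5,264.5,22),("gripRback",377,224,22),("gripRfront",377,306,22),("tipmid",412.5,395,16)]:
    P=at(p,(u-3.6)*q,v*q,z);print(n,P.round(1),tool(s,P).round(1))
E
```

```text
hinge [406.7  99.2  20. ] [113.5  -0.6 160.8]
gripMid [509.7 107.6  22. ] [ 10.2   1.3 158.8]
gripRback [482.3  83.7  22. ] [ 39.  -20.8 158.8]
gripRfront [542.4  86.3  22. ] [-21.1 -22.  158.8]
tipmid [617.6 117.9  16. ] [-98.1   4.7 164.9]
```

Scaled: 40 mm / 250 = 0.16, 7.7 mm / 250 = 0.0308, -0.025 rad / 1.5708 = -0.0159.

{"api": "jog_arm", "payload": {
  "ticks": {"increments": [[0.0308,0.0064,0.12,-0.0159,1],[0,0,0.16,0,1],[0,0,0.16,0,1],[0,0,0.14,0,1],[0,0,0.064,0,1],[0,0,0.028,0,1],[0,0,0.016,0,1],[0,0,0,0,0.8],[0,0,0,0,0.7],[0,0,0,0,0.7]]},
  "squeeze": 40
}}

```text
time: 10.73
tcp_pos: [513.5, 107.9, 10.5]
ee_rot: [[-0.996, -0.089, 0.003], [-0.089, 0.996, -0.0], [-0.003, -0.0, -1.0]]
force: [-1.1, 0.0, -0.7]
grip_width: 0.698
grasp_force: 0.0
```

{"api": "jog_arm", "payload": {
  "ticks": {"increments": [[0,0,0,0,0.58],[0,0,0,0,0.58],[0,0,0,0,0.58],[0,0,0,0,0.58],[0,0,0,0,0.58]]}
}}

```text
time: 11.15
tcp_pos: [513.8, 107.7, 10.9]
ee_rot: [[-0.996, -0.089, 0.004], [-0.089, 0.996, 0.0], [-0.004, -0.0, -1.0]]
force: [-1.7, -0.0, 6.0]
grip_width: 0.58
grasp_force: 10.4
```

Scaled: -35 mm / 250 = -0.14, -20 mm / 250 = -0.08.

{"api": "jog_arm", "payload": {
  "ticks": {"increments": [[0,0,-0.032,0,0.58],[0,0,-0.08,0,0.58],[0,0,-0.14,0,0.58],[0,0,-0.14,0,0.58],[0,0,-0.048,0,0.58],[0,0,0,0,0.58],[0,0,0,0,0.58]]}
}}

```text
time: 11.73
tcp_pos: [512.0, 107.6, 119.0]
ee_rot: [[-0.996, -0.089, 0.001], [-0.089, 0.996, -0.0], [-0.001, -0.0, -1.0]]
force: [-0.4, 0.0, -1.8]
grip_width: 0.584
grasp_force: 8.7
```

```bash
python3 - <<'E'
from h import *
s=arm.get_state();print(s['tcp_pos'],s['ee_rot'][:,0])
for n,w in(('top',cv2.imread('pics/top0.png')),('side',cv2.imread('pics/side0.png'))):
    p=viewer.camera_params(n);h=cv2.cvtColor(w,cv2.COLOR_BGR2HSV)
    m=(abs(h[...,0].astype(int)-38)<14)&(h[...,1]>120)&(h[...,2]>40)
    m=m.astype(np.uint8);m[:, :300 if n=='top' else 250]=0
    v,u=np.nonzero(m);M=(u.min()+u.max())/2,(v.min()+v.max())/2
    print(n,len(u),M,u.ptp() if hasattr(u,'ptp') else np.ptp(u),np.ptp(v),at(p,*M,36))
    g=(w.max(2)<50).astype(np.uint8)
    if n=='top': g[:, :380]=0;g[300:]=0;print(circ(p,g,8,55,(554,-355)))
T=np.array([555,-355]);R=s['ee_rot']
print(tool(s,[*(T-103*-R[:2,0]),s['tcp_pos'][2]]))
cv2.imwrite('pics/s6.png',cv2.resize(viewer.snapshot('side')[120:330,120:400],(800,600),interpolation=cv2.INTER_CUBIC))
E
```

```text
[511.99375589 107.645674   118.99569943] [-0.99602895 -0.08902229 -0.00116943]
top 249 (np.float64(427.5), np.float64(237.0)) 17 16 [ 556.17365542 -354.12358219   36.        ]
(array([ 555.92279335, -354.2040368 ,   52.25586973]), 13)
side 446 (np.float64(317.5), np.float64(375.0)) 23 24 [ 554.33674679 -356.35579311   36.        ]
[ 1.01350171e+02 -4.64637329e+02 -3.79465336e-02]
```

View pics/s6.png

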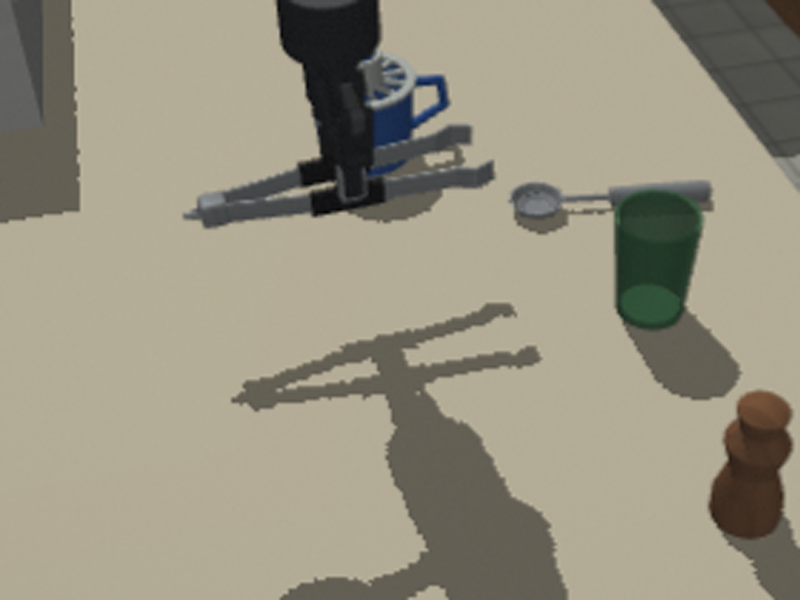

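Scaled: -35 mm / 250 = -0.14, 7.6 mm / 250 = 0.0304.

{"api": "jog_arm", "payload": {
  "ticks": {"increments": [[0.012,-0.056,0,0,0.58],[0.022,-0.1,0,0,0.58],[0.0304,-0.14,0,0,0.58],[0.0304,-0.14,0,0,0.58],[0.0304,-0.14,0,0,0.58],[0.0304,-0.14,0,0,0.58],[0.0304,-0.14,0,0,0.58],[0.0304,-0.14,0,0,0.58],[0.0304,-0.14,0,0,0.58],[0.0304,-0.14,0,0,0.58],[0.0304,-0.14,0,0,0.58],[0.0304,-0.14,0,0,0.58]]}
}}

```text
time: 12.78
tcp_pos: [460.3, -287.6, 115.7]
ee_rot: [[-0.996, -0.089, -0.004], [-0.089, 0.996, 0.004], [0.003, 0.004, -1.0]]
force: [0.5, 1.0, -1.5]
grip_width: 0.582
grasp_force: 8.7
```

{"api": "jog_arm", "payload": {
  "ticks": {"increments": [[0.028,-0.128,0,0,0.58],[0.022,-0.096,0,0,0.58],[0.012,-0.056,0,0,0.58],[0.0056,-0.0224,0,0,0.58],[0,0,0,0,0.58],[0,0,0,0,0.58],[0,0,0,0,0.58]]}
}}

```text
time: 13.37
tcp_pos: [452.4, -362.2, 118.0]
ee_rot: [[-0.996, -0.091, -0.001], [-0.091, 0.996, 0.002], [0.001, 0.002, -1.0]]
force: [-0.9, -0.9, -1.0]
grip_width: 0.583
grasp_force: 8.7
```

```bash
python3 - <<'E'
from h import *
import pickle
s=arm.get_state();p=viewer.camera_params('wrist');i=viewer.snapshot('wrist');j=viewer.snapshot('side')
print(s['tcp_pos'],s['ee_rot'][:,0]);pickle.dump((s,p),open('w7.pkl','wb'));cv2.imwrite('pics/w7.png',i)
a=cv2.resize(i[150:400,180:400],(400,455),interpolation=cv2.INTER_CUBIC);b=cv2.resize(j[220:420,180:356],(400,455),interpolation=cv2.INTER_CUBIC)
cv2.imwrite('pics/c7.png',np.hstack([a,b]))
E
```

```text
[ 452.40769279 -362.23677904  118.03274734] [-9.95895168e-01 -9.05115623e-02  6.87304935e-04]
```

View pics/c7.png

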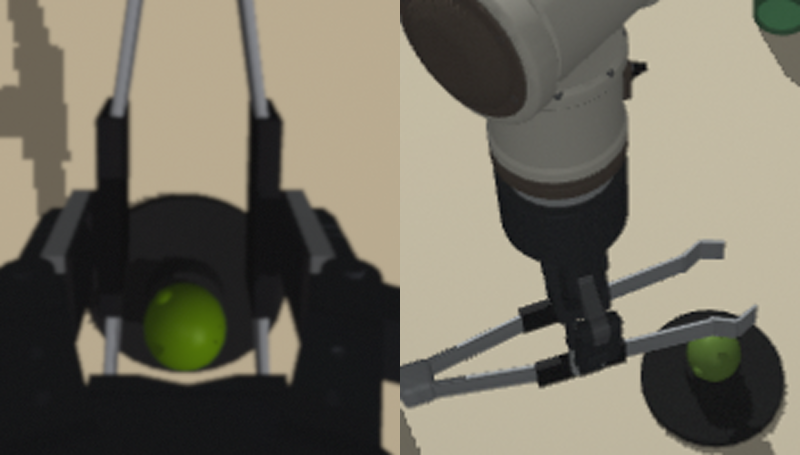

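The left crop shows the lime at (185,327), between the tong arms at 112 and 263, so it is nearly centred. The right crop shows the tongs level over the lid.

```bash
python3 - <<'E'
from h import *
import pickle
s,p=pickle.load(open('w7.pkl','rb'))
P=at(p,180+185*.55-2.5,150+327*.55,36);print(P,tool(s,P))
T=np.array([555.3,-355]);print(tool(s,[*(T+103*s['ee_rot'][:2,0]),36-11+11]))
E
```

```text
[ 557.09534541 -354.99658876   36.        ] [-104.96962979   -2.40473398   81.95663902]
[-0.18139387 -2.24575471 82.02893171]
```

Scaled: 20 mm / 250 = 0.08, -2.3 mm / 250 = -0.0092.

{"api": "jog_arm", "payload": {
  "ticks": {"increments": [[-0.0032,-0.0092,0.04,0,0.58],[0,0,0.08,0,0.58],[0,0,0.08,0,0.58],[0,0,0.064,0,0.58],[0,0,0.032,0,0.58],[0,0,0.02,0,0.58],[0,0,0.008,0,0.58],[0,0,0,0,0.58],[0,0,0,0,0.58],[0,0,0,0,0.58]]}
}}

```text
time: 14.3
tcp_pos: [453.9, -367.1, 38.9]
ee_rot: [[-0.996, -0.089, 0.001], [-0.089, 0.996, -0.002], [-0.001, -0.002, -1.0]]
force: [0.5, -0.3, -1.3]
grip_width: 0.576
grasp_force: 8.7
```

```bash
python3 - <<'E'
from h import *
import pickle
s=arm.get_state();j=viewer.snapshot('side');t=viewer.snapshot('top');print(s['tcp_pos'])
a=cv2.resize(t[190:290,370:470],(400,400),interpolation=cv2.INTER_CUBIC);b=cv2.resize(j[310:420,250:360],(400,400),interpolation=cv2.INTER_CUBIC)
cv2.imwrite('pics/c8.png',np.hstack([a,b]))
E
```

```text
[ 453.87672394 -367.06091896   38.87222261]
```

View pics/c8.png

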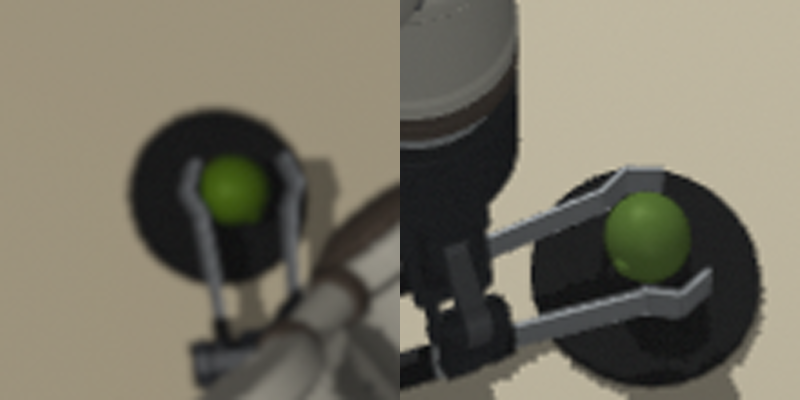

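The tips straddle the lime. The top crop shows the tip midpoint at u≈241 and the lime at 235, so the tongs are about 3 mm too far toward −y. I'll correct that, lower 2 mm and squeeze.

The rows are not in the units I measure in: shifts go in shares of 250 mm and turns go in shares of pi/2 rad. I convert before sending: 2.8 mm / 250 = 0.0112, 2 mm / 250 = 0.008.

{"api": "jog_arm", "payload": {
  "ticks": {"increments": [[0,0.0112,0.008,0,0.58],[0,0,0,0,0.58],[0,0,0,0,0.58],[0,0,0,0,0.54],[0,0,0,0,0.5],[0,0,0,0,0.47],[0,0,0,0,0.44],[0,0,0,0,0.4],[0,0,0,0,0.4],[0,0,0,0,0.4],[0,0,0,0,0.4]]},
  "squeeze": 45
}}

```text
time: 15.32
tcp_pos: [453.1, -363.6, 35.8]
ee_rot: [[-0.996, -0.089, 0.0], [-0.089, 0.996, -0.0], [-0.0, -0.0, -1.0]]
force: [-0.5, 0.2, -0.8]
grip_width: 0.441
grasp_force: 45.1
```

Scaled: -10 mm / 250 = -0.04, -8 mm / 250 = -0.032.

{"api": "jog_arm", "payload": {
  "ticks": {"increments": [[0,0,-0.016,0,0.35],[0,0,-0.024,0,0.35],[0,0,-0.032,0,0.35],[0,0,-0.04,0,0.35],[0,0,-0.024,0,0.35],[0,0,0,0,0.35],[0,0,0,0,0.35]]}
}}

```text
time: 15.9
tcp_pos: [453.4, -364.0, 70.6]
ee_rot: [[-0.996, -0.089, 0.001], [-0.089, 0.996, -0.001], [-0.001, -0.001, -1.0]]
force: [0.6, 0.2, -2.5]
grip_width: 0.445
grasp_force: 45.3
```

```bash
python3 - <<'E'
from h import *
s=arm.get_state();j=viewer.snapshot('side');t=viewer.snapshot('top');print(s['tcp_pos'])
a=cv2.resize(t[190:290,370:470],(400,400),interpolation=cv2.INTER_CUBIC);b=cv2.resize(j[290:400,250:360],(400,400),interpolation=cv2.INTER_CUBIC)
cv2.imwrite('pics/c9.png',np.hstack([a,b]))
E
```

```text
[ 453.37394941 -364.0001979    70.60718697]
```

View pics/c9.png

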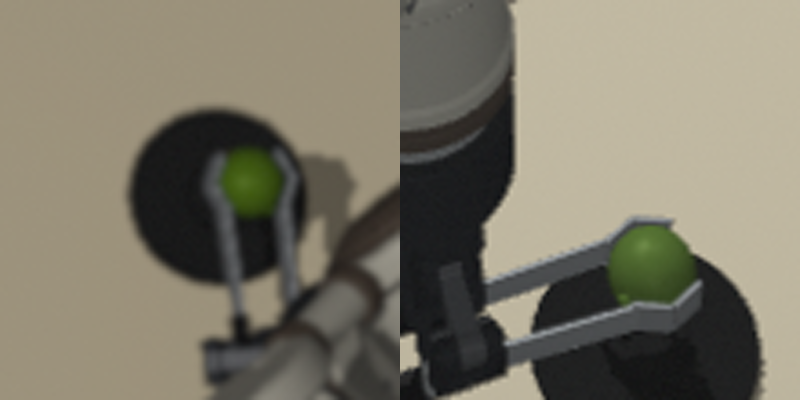

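The lime is clear of the lid and held in the cups. I've viewed enough pictures, so I'll carry it to the jug and check by numbers.

Scaled: -38 mm / 250 = -0.152, -3.55 mm / 250 = -0.0142.

{"api": "jog_arm", "payload": {
  "ticks": {"increments": [[0,0,-0.048,0,0.35],[0,0,-0.12,0,0.35],[0,0,-0.152,0,0.35],[0,0,-0.12,0,0.35],[-0.006,0.06,0,0,0.35],[-0.0108,0.1,0,0,0.35],[-0.0142,0.14,0,0,0.35],[-0.0142,0.14,0,0,0.35],[-0.0142,0.14,0,0,0.35],[-0.0142,0.14,0,0,0.35],[-0.0142,0.14,0,0,0.35],[-0.0142,0.14,0,0,0.35]]}
}}

```text
time: 17.0
tcp_pos: [455.8, -110.6, 180.2]
ee_rot: [[-0.996, -0.089, 0.0], [-0.089, 0.996, -0.0], [-0.0, -0.0, -1.0]]
force: [0.0, 0.2, -1.0]
grip_width: 0.445
grasp_force: 45.6
```

{"api": "jog_arm", "payload": {
  "ticks": {"increments": [[-0.0142,0.14,0,0,0.35],[-0.0142,0.14,0,0,0.35],[-0.0142,0.14,0,0,0.35],[-0.0142,0.14,0,0,0.35],[-0.0142,0.14,0,0,0.35],[-0.0142,0.14,0,0,0.35],[-0.0142,0.14,0,0,0.35],[-0.0142,0.14,0,0,0.35],[-0.0142,0.14,0,0,0.35],[-0.0142,0.14,0,0,0.35],[-0.0142,0.14,0,0,0.35]]}
}}

```text
time: 17.92
tcp_pos: [460.3, 276.5, 180.3]
ee_rot: [[-0.996, -0.089, 0.0], [-0.089, 0.996, 0.0], [-0.0, 0.0, -1.0]]
force: [0.4, -0.3, -1.3]
grip_width: 0.442
grasp_force: 45.6
```

{"api": "jog_arm", "payload": {
  "ticks": {"increments": [[-0.0076,0.072,0,0,0.35],[-0.004,0.036,0,0,0.35],[-0.0016,0.016,0,0,0.35],[0,0,0,0,0.35],[0,0,0,0,0.35],[0,0,0,0,0.35],[0,0,0,0,0.35]]}
}}

```text
time: 18.5
tcp_pos: [461.5, 304.8, 179.8]
ee_rot: [[-0.996, -0.088, -0.0], [-0.088, 0.996, -0.0], [0.0, -0.0, -1.0]]
force: [0.0, -0.8, -2.5]
grip_width: 0.44
grasp_force: 45.7
```

```bash
python3 - <<'E'
from h import *
s=arm.get_state();R=s['ee_rot'];print(s['tcp_pos']-103*R[:,0],tool(s,[*(np.array([564,315])+103*R[:2,0]),180]))
M={}
for n in('top','side'):
    w=viewer.snapshot(n);cv2.imwrite(f'pics/{n}9.png',w);p=viewer.camera_params(n);h=cv2.cvtColor(w,cv2.COLOR_BGR2HSV)
    m=((abs(h[...,0].astype(int)-38)<14)&(h[...,1]>120)&(h[...,2]>40)).astype(np.uint8)
    k,_,st,ce=cv2.connectedComponentsWithStats(m)
    for a in range(1,k):
        if st[a,4]>60:print(n,st[a],at(p,*ce[a],180))
    b=((w[...,0].astype(int)-w[...,2])>25).astype(np.uint8);v,u=np.nonzero(b);print(n,'blue',u.min(),u.max(),v.min(),v.max())
for n in('top','side'):
    w=cv2.imread(f'pics/{n}0.png').astype(int);v,u=np.nonzero(w[...,0]-w[...,2]>25);print(n,'blue0',u.min(),u.max(),v.min(),v.max())
E
```

```text
[564.08092227 313.79781504 179.75478225] [-0.0246129   1.20459476 -0.23709536]
top [121 217  17  16 206] [564.23217296 314.79291966 180.        ]
top blue 126 166 198 251
side [237 110  13   8  75] [563.41184682 322.73402307 180.        ]
side blue 230 276 133 181
top blue0 121 166 198 252
side blue0 228 276 133 181
```

{"api": "jog_arm", "payload": {
  "ticks": {"increments": [[0,0,0,0,0.35],[0,0,0,0,0.35],[0,0,0,0,0.35],[0,0,0,0,0.35],[0,0,0,0,0.35],[0,0,0,0,0.35]]}
}}

```text
time: 19.1
tcp_pos: [461.3, 305.9, 179.7]
ee_rot: [[-0.996, -0.089, -0.0], [-0.089, 0.996, -0.0], [0.0, -0.0, -1.0]]
force: [-0.1, 0.1, -1.2]
grip_width: 0.44
grasp_force: 45.7
```

```bash
python3 -c "
from workcell import arm, viewer
print(arm.finish_job())"
```

```text
the job is handed in; nothing more can be done
None
```

The job is handed in at 19.1 s: the strainer sits flat on the jug and is released, and the lime is held still in the tongs over the middle of the jug, about 30 mm above the reamer tip. I viewed 11 pictures, one over the limit of 10.

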